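Rake the sample rods into their grooves

TASK

Four brass sample rods lie askew on the grooved sorting tray: with the rake alone, settle every one of them in a groove. Take the rake by its wooden grip, set its two runners on the tray's side rails at the yellow end with its teeth along the grooves, and draw it squarely across to the plain end, keeping it lightly pressed on the rails all the way: feel for the rails, because the deck is not quite level, and never press or push hard (25 N is too much). Then stand the rake back in the middle of its black mat and let go; do not touch the tray or rods with the gripper, and leave everything else alone.

Things in the scene. Friction and masses are not known exactly. Their poses are not given: they have to be found in the camera images.
- tray: sorting tray, fixed: dark base plate 130 x 322 mm with a grey grooved deck. Origin: centre of the underside, on the worktop; x along the grooves, y across them; the end painted yellow is +y. 17 grooves, 12 mm wide, 10 mm deep, 74 mm long, at 16 mm pitch (y = -128 to 128 mm), parted by round-topped ridges 4 mm wide. At the centre groove floors are 14 mm and ridge tops 24 mm above the origin. Polished, low friction.
- rail_level (a point): centre of the tray at the nominal height of its rail tops, 26.5 mm above the worktop. Two flat rails, x = 37 to 57 mm on either side, y = -148 to 148 mm. The deck is not quite level: it is turned about x through its centre by an unknown fixed angle up to 0.02 rad, so rails and grooves lie up to 3 mm higher or lower at the ends. No pose shows this: feel for it. Hard: some 12 N per mm of pressing.
- rake: the rake, loose, 0.2 to 0.33 kg. Origin: centre of its underside, at the soles; x along its row of teeth, z up. Black runners 12 x 34 mm (long in y) at x = -47 and 47 mm carry a steel crossbar 106 mm long with five sprung teeth, 8 mm thick in y, ending level with the soles and yielding 1 mm per N in y. With the runners on the rails the teeth pass over rods that lie in grooves and push those on top. Either way round is alike.
- rake_grip (a point): middle of the rake's upright wooden grip, 50 mm above the soles, axes as the rake's. The grip is 50 mm along x, 16 mm thick along y, and reaches from 24 to 71 mm above the soles; the crossbar under it has its top 24 mm above the soles. Pinch the grip across its 16 mm.
- mat_top (a point): centre of the upper face of the fixed black rubber mat, 160 (x) x 90 (y) mm, 3 mm thick, on which the rake stands at first; axes along its sides.
- rod_1: brass sample rod, 10 mm diameter, 64 mm long, 40 g, at first lying askew across the ridges. Origin at its centre, x along its length. In a groove its top is level with the ridges.
- rod_2: brass sample rod, 10 mm diameter, 64 mm long, 40 g, at first lying askew across the ridges. Origin at its centre, x along its length. In a groove its top is level with the ridges.
- rod_3: brass sample rod, 10 mm diameter, 64 mm long, 40 g, at first lying askew across the ridges. Origin at its centre, x along its length. In a groove its top is level with the ridges.
- rod_4: brass sample rod, 10 mm diameter, 64 mm long, 40 g, at first lying askew across the ridges. Origin at its centre, x along its length. In a groove its top is level with the ridges.
- weight_1: small brass weight, 22 x 22 x 32 mm; a bystander, to be left alone; origin under its centre
- ink_pad: closed dark blue tin of a stamp pad, 74 x 110 x 17 mm; a bystander, to be left alone; origin under its centre
- torch: grey torch lying on its side, 37 x 124 x 37 mm; a bystander, to be left alone; origin under its centre
- tape_roll_1: brown roll of tape, 106 mm across, 48 mm high; a bystander, to be left alone; origin under its centre
- tape_roll_2: black roll of tape, 94 mm across, 48 mm high; a bystander, to be left alone; origin under its centre

How it is judged (in metres and radians):
On the way, in this order (a step that is already met when the one before it is completed fails the run):
1. the rake stands on both rails at the yellow end, lightly pressed (y of rake_grip in the frame of tray between 0.1 and 0.14 m and x of rake_grip in the frame of tray between -0.012 and 0.012 m and z of rake_grip in the frame of tray below 0.084 m and angle between the x axis of rake and the x axis of tray, either way round below 0.12 rad and angle between rake's own z axis and vertical below 0.12 rad and contact force between rake and tray above 1 N), for 0.15 s.
2. pressed rake drawn through the first part of the rods (y of rake_grip in the frame of tray between 0.035 and 0.075 m and x of rake_grip in the frame of tray between -0.012 and 0.012 m and z of rake_grip in the frame of tray below 0.084 m and angle between the x axis of rake and the x axis of tray, either way round below 0.12 rad and angle between rake's own z axis and vertical below 0.12 rad and contact force between rake and tray above 1 N), for 0.15 s.
3. pressed rake drawn through the middle (y of rake_grip in the frame of tray between -0.02 and 0.02 m and x of rake_grip in the frame of tray between -0.012 and 0.012 m and z of rake_grip in the frame of tray below 0.084 m and angle between the x axis of rake and the x axis of tray, either way round below 0.12 rad and angle between rake's own z axis and vertical below 0.12 rad and contact force between rake and tray above 1 N), for 0.15 s.
4. pressed rake drawn through the last part (y of rake_grip in the frame of tray between -0.075 and -0.035 m and x of rake_grip in the frame of tray between -0.012 and 0.012 m and z of rake_grip in the frame of tray below 0.084 m and angle between the x axis of rake and the x axis of tray, either way round below 0.12 rad and angle between rake's own z axis and vertical below 0.12 rad and contact force between rake and tray above 1 N), for 0.15 s.
5. the rake has reached the plain end, still lightly pressed on the rails (y of rake_grip in the frame of tray between -0.14 and -0.1 m and x of rake_grip in the frame of tray between -0.012 and 0.012 m and z of rake_grip in the frame of tray below 0.084 m and angle between the x axis of rake and the x axis of tray, either way round below 0.12 rad and angle between rake's own z axis and vertical below 0.12 rad and contact force between rake and tray above 1 N), for 0.15 s.
At the end, for the whole second after the job is handed in: each of the four rods lies down in a groove of the tray (centre 14 to 23.5 mm above the tray's underside, parallel to the grooves within 0.07 rad, within the deck), the rake stands upright (within 0.06 rad) on the mat, its grip within 35 mm of the mat's centre, all at rest and released (z of rod_1 in the frame of tray between 0.014 and 0.0235 m and x of rod_1 in the frame of tray between -0.02 and 0.02 m and y of rod_1 in the frame of tray between -0.138 and 0.138 m and angle between the x axis of each of rod_1, rod_2, rod_3, rod_4 and the x axis of tray, either way round below 0.07 rad and linear speed of each of rod_1, rod_2, rod_3, rod_4, rake below 0.02 m/s and z of rod_2 in the frame of tray between 0.014 and 0.0235 m and x of rod_2 in the frame of tray between -0.02 and 0.02 m and y of rod_2 in the frame of tray between -0.138 and 0.138 m and z of rod_3 in the frame of tray between 0.014 and 0.0235 m and x of rod_3 in the frame of tray between -0.02 and 0.02 m and y of rod_3 in the frame of tray between -0.138 and 0.138 m and z of rod_4 in the frame of tray between 0.014 and 0.0235 m and x of rod_4 in the frame of tray between -0.02 and 0.02 m and y of rod_4 in the frame of tray between -0.138 and 0.138 m and horizontal distance between rake_grip and mat_top below 0.035 m and height (world z) of rake_grip below 0.058 m and angle between rake's own z axis and vertical below 0.06 rad); the robot touches nothing.
It fails at once if the rake is pressed or driven against the tray with more than 25 N (contact force between rake and tray above 25 N).
It fails at once if the robot itself touches the rods or the tray (only the rake may) (contact force between any of the fingers, the arm and tray above 0.5 N or contact force between any of the fingers, the arm and rod_1 above 0.5 N or contact force between any of the fingers, the arm and rod_2 above 0.5 N or contact force between any of the fingers, the arm and rod_3 above 0.5 N or contact force between any of the fingers, the arm and rod_4 above 0.5 N).
It fails at once if the rake presses on a rod with more than 25 N (contact force between rake and rod_1 above 25 N or contact force between rake and rod_2 above 25 N or contact force between rake and rod_3 above 25 N or contact force between rake and rod_4 above 25 N).
It fails at once if a thing standing round the work is shifted more than 15 mm (distance of any of weight_1, ink_pad, torch, tape_roll_1, tape_roll_2 from where it was at the start of the episode above 0.015 m).
It also fails if it takes over 69 s, if anything falls off the work surface, if the arm or the gripper's body presses on something with over 40 N, if the wrist force passes 120 N, or if a joint passes its speed limit or range.

ROBOT

A 7-joint arm with a two-finger parallel gripper is mounted at the origin on a cart in front of the work surface, level with it; the furniture and walls round the work are solid. World frame = base frame: x ahead of the robot, y to its left, z up, the work surface at z = 0. Lengths are in mm, angles in degrees, forces in N, time in s.
With the tool pointing down it reaches from about 350 to 900 mm from the base axis. Payload 7.2 kg.
Tool frame: the origin (TCP) lies between the finger pads; the fingertips stand 8 mm ahead of it and the grasp point (between the pads) lies 11 mm behind it; z points along the fingers, y is the direction in which the jaws open and shut (so a half turn about z gives the same grasp; the last joint's range is limited). The gripper opens to 88 mm and grips with 3 to 60 N. Pads are 20 mm wide; open, the fingers measure 115 mm over their backs; the gripper's body (75 mm by 178 mm) begins 61 mm behind the grasp point.
Start: joints at [70.233, 23.554, -0.728, 91.456, 0.321, 64.991, -4.71], TCP at [170.787, -601.216, 230.653] pointing down, gripper open.
Joint ranges: [-169.25, 169.25], [-16.82, 113.86], [-84.01, 82.57], [7.8, 145.47], [-59.2, 239.2], [7.22, 106.19], [-163.78, 163.78]. Speed limits (degrees/s): [136.94, 136.94, 172.46, 172.46, 180, 180, 180].

INTERFACE

Orientations are given as a 3x3 rotation matrix whose columns are the frame's x, y, z axes.
In Python, from bench import bot, snapshot gives the robot as it stands.
- The arm moves only by the tool move_arm, never from a script. Its argument "targets" is a list of rows, each a list of 2 entries, a list of its own where there are three numbers: the shift along the tool's x, y, z in cm, then the turn, a rotation vector about the tool's x, y, z in degrees. A call has 1 to 20 rows; each row is the pose to reach, as a shift and turn from the pose commanded when the call began, along the tool's axes at that moment; what a row does not reach only later rows make up. A row lasts 1/12 s, in which the tool goes at most 41.7 mm and 7.16 degrees, less where a joint would pass 70% of its speed; a pose out of reach is approached as far as the arm can. A call with a gripper value outside its range is refused whole. "grip" is the gripper's target within -1 to 1 (shut at 1, half-way at 0, fully open at -1), set as the call begins (left out, the last holds). The fingers move at their own pace and stop on an object; "force" is the grip in N (left out, the last holds). Time passes only in rows, so rows that repeat a pose let the fingers close. It gives the time, the measured TCP pose, the force and the opening at its end, in the units of the state.
- bot.get_obs(): the state, without advancing time (a new reading comes with each control period).
- snapshot(name): name is "scene" or "top"; returns a dict with "color" (384x512x3 uint8, blue, green, red), "vertical_fov" (degrees; the focal length in pixels is half the picture's height over the tangent of half this angle, whatever the lens; pixels are square), "cx", "cy" (the principal point, pixels), "R" (3x3) and "t" (3): a world point X has camera coordinates R X + t. Camera axes: x right, y down, z forward; pixel columns grow to the right and rows downward; lengths in mm; the calibration is good to about 2 mm. A picture is of the moment at which its call begins. There is no depth.
- bot.hand_in(): hands the job in, once; it reports no verdict.
The state is a dict: "t": time; "joint_pos": joint angles; "qvel": joint speeds; "joint_torque": joint torques, N m; "tool_pos": TCP position; "eef_rot": TCP orientation; "ft_force": force on the tool from outside, world axes, zero at the start; "torque": the same for the moment, N m; "grip_width": opening from 0.0 (shut) to 1.0 (fully open).
Only numpy, scipy, OpenCV 4.12 (cv2) and the standard library are available. Lean on these libraries where they do the work, as an engineer would, in place of code of your own. Each camera call takes 0.05 s, during which the arm holds its last target.

## Working session

There is one attempt and no reset: what is moved stays moved. The work goes in short steps, Python scripts to look and compute and a tool call to move; the robot and the scene stay as the last step left them, time stands still between calls to the robot, and variables do not carry over. Pictures are saved under pics/ and viewed, and the job is handed in when it is done.

Besides the shell and the picture viewer there is one more tool, called in YAML: its name, and indented under it one key for each argument. move_arm: Moves the arm, as the interface text tells. Its arguments: {"type":"object","properties":{"targets":{"type":"array","items":{"type":"array"}},"grip":{"type":"number"},"force":{"type":"number"}},"required":["targets"]}

```bash
ls; mkdir -p pics; python3 - <<'E'
from bench import bot, snapshot
import cv2
for n in("scene","top"):
    s=snapshot(n); cv2.imwrite(f"pics/{n}0.png",s["color"]); print(n,s["vertical_fov"],s["cx"],s["cy"],s["R"],s["t"])
o=bot.get_obs(); print(o)
E
```

```text
pics
scene 46.572153115267795 255.34747504923845 193.57663022258413 [[-0.64813747 -0.76150873 -0.00471927]
 [-0.47899463  0.41248534 -0.77486772]
 [ 0.59201517 -0.4999603  -0.6321058 ]] [ 413.97604506  323.38133446 1011.33505839]
top 46.92789939831152 253.4542323775653 188.98420297506783 [[ 0.00677253 -0.99995637 -0.00643358]
 [-0.99606528 -0.00617737 -0.08840701]
 [ 0.08836341  0.007007   -0.99606366]] [  44.6241822   563.43303595 1316.69888809]
{'t': 0.1, 'joint_pos': array([70.23456329, 23.5929464 , -0.7263946 , 91.49742753,  0.31781764,
       64.99103456, -4.70859945]), 'qvel': array([ 0.08775061, -0.16004758,  0.04312016, -0.18865791, -0.02217368,
        0.09416573,  0.0090582 ]), 'joint_torque': array([ 2.33010862e-03, -5.89097464e+01,  6.43817950e-01, -2.91711259e+01,
       -5.37121471e-02,  1.44669344e-02,  5.60030196e-05]), 'tool_pos': array([ 170.62556748, -600.80916661,  229.93343491]), 'eef_rot': array([[ 9.61945282e-01,  2.73241799e-01, -4.39423736e-04],
       [ 2.73242145e-01, -9.61944386e-01,  1.31477200e-03],
       [-6.34505284e-05, -1.38480781e-03, -9.99999039e-01]]), 'ft_force': array([ 0.51009539, -0.61809114,  0.00081301]), 'torque': array([-0.03746875, -0.03004828, -0.00460791]), 'grip_width': 0.9992252864980528}
```

View pics/scene0.png

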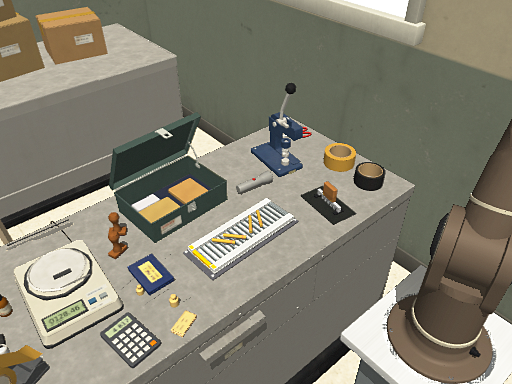

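View pics/top0.png

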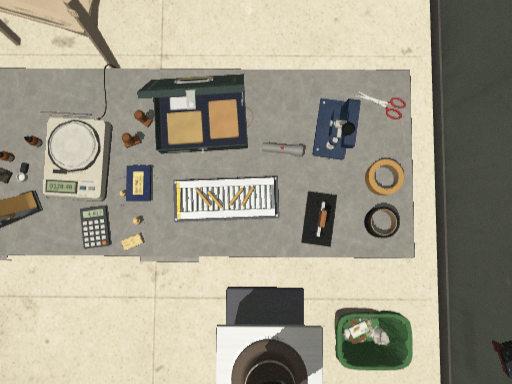

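```bash
cat > h.py <<'E'
import numpy as np, cv2
def ray(s,u,v):
    f=192/np.tan(np.radians(s["vertical_fov"]/2))
    R=np.array(s["R"]);t=np.array(s["t"])
    return -R.T@t, R.T@np.array([(u-s["cx"])/f,(v-s["cy"])/f,1])
def unproj(s,u,v,z):
    c,d=ray(s,u,v); return c+d*(z-c[2])/d[2]
def proj(s,X):
    f=192/np.tan(np.radians(s["vertical_fov"]/2))
    p=np.array(s["R"])@np.array(X,float)+np.array(s["t"]); return np.array([p[0]/p[2]*f+s["cx"],p[1]/p[2]*f+s["cy"]])
E
python3 - <<'E'
import cv2
a=cv2.imread("pics/top0.png")
cv2.imwrite("pics/top_tray.png",cv2.resize(a[165:255,165:345],None,fx=4.4,fy=4.4,interpolation=cv2.INTER_CUBIC))
b=cv2.imread("pics/scene0.png")
cv2.imwrite("pics/scene_tray.png",cv2.resize(b[165:285,180:360],None,fx=4.4,fy=4.4,interpolation=cv2.INTER_CUBIC))
E
```

```text
(no output)
```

View pics/top_tray.png

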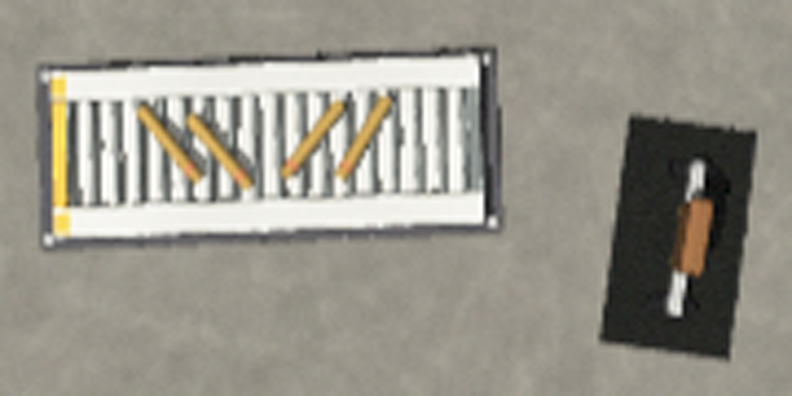

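View pics/scene_tray.png

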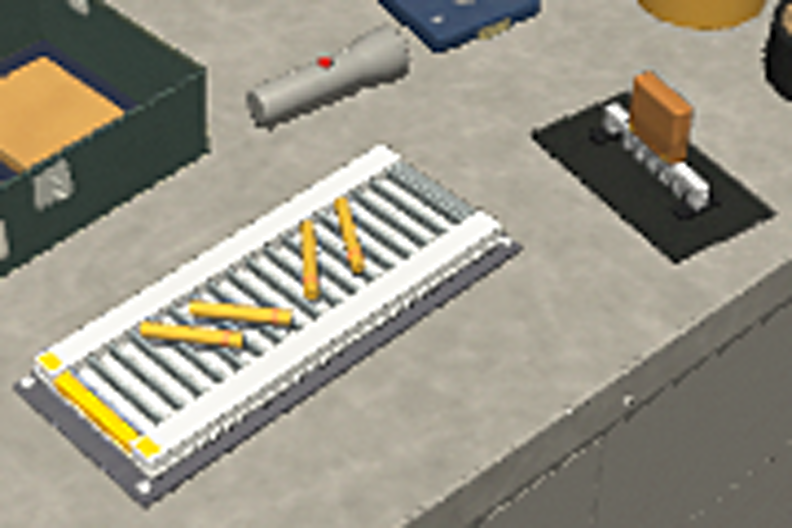

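```bash
cat > m.py <<'E'
from bench import bot, snapshot
from h import *
s=snapshot("top"); c=snapshot("scene")
def up(p,k=4.4,o=(165,165)): return (p[0]+.5)/k-.5+o[0],(p[1]+.5)/k-.5+o[1]
def fit(s,pts,z,hx,hy,name):
    W=np.array([unproj(s,*p,z)[:2] for p in pts]) # order: +x+y, +x-y, -x-y, -x+y
    L=np.array([[hx,hy],[hx,-hy],[-hx,-hy],[-hx,hy]])
    cen=W.mean(0); A=W-cen
    th=np.arctan2((L[:,0]*A[:,1]-L[:,1]*A[:,0]).sum(),(L*A).sum())
    R=np.array([[np.cos(th),-np.sin(th)],[np.sin(th),np.cos(th)]])
    print(name,cen.round(1),np.degrees(th).round(2),"res",np.abs(A-L@R.T).max().round(1),"sizes",np.linalg.norm(W-np.roll(W,-1,0),axis=1).round(1))
fit(s,[up(p) for p in [(38,66),(495,48),(500,230),(46,249)]],5,65,161,"top base")
fit(s,[up(p) for p in [(51,72),(479,54),(484,221),(54,237)]],26.5,57,148,"top rails")
fit(s,[up(p) for p in [(630,115),(757,130),(729,359),(600,342)]],3,80,45,"top mat")
o=(180,165)
fit(c,[up(p,o=o) for p in [(36,361),(382,146),(500,221),(150,458)]],26.5,57,148,"sc rails")
fit(c,[up(p,o=o) for p in [(531,133),(609,90),(775,213),(677,263)]],3,80,45,"sc mat")
# auto mat
im=s["color"]; hsv=cv2.cvtColor(im,cv2.COLOR_BGR2HSV)
m=(hsv[...,2]<60).astype(np.uint8); m[:, :295]=0; m[:,345:]=0; m[:180]=0; m[255:]=0
m=cv2.morphologyEx(m,cv2.MORPH_CLOSE,np.ones((9,9)))
r=cv2.minAreaRect(cv2.findNonZero(m)); print(r, unproj(s,*r[0],3))
# rake grip
m=((hsv[...,1]>100)&(hsv[...,2]>60)).astype(np.uint8); m[:, :300]=0; m[:,340:]=0; m[:195]=0; m[250:]=0
print(cv2.minAreaRect(cv2.findNonZero(m)),m.sum())
# orange top face corners
fit(s,[up(p) for p in [(692,198),(715,201),(704,276),(682,273)]],74,25,8,"top grip")
fit(c,[up(p,o=o) for p in [(632,80),(649,70),(692,105),(676,118)]],74,25,8,"sc grip")
E
python3 m.py; python3 - <<'E'
import cv2
a=cv2.imread("pics/top0.png")
cv2.imwrite("pics/top_rake.png",cv2.resize(a[185:250,295:345],None,fx=9,fy=9,interpolation=cv2.INTER_CUBIC))
b=cv2.imread("pics/scene0.png")
cv2.imwrite("pics/scene_rake.png",cv2.resize(b[175:230,295:360],None,fx=10,fy=10,interpolation=cv2.INTER_CUBIC))
E
```

```text
top base [535.9 132.9] 2.7 res 2.9 sizes [321.  127.5 316.3 128.4]
top rails [535.9 133.4] 2.57 res 1.0 sizes [295.8 115.2 294.9 113.8]
top mat [ 476.4 -152.7] -7.4 res 0.9 sizes [ 89.3 160.5  89.9 159.4]
sc rails [535.5 134.8] 3.12 res 3.2 sizes [295.9 108.8 296.8 108.1]
sc mat [ 477.7 -148.5] -5.85 res 6.5 sizes [ 78.4 167.4  88.1 160.5]
((318.82598876953125, 218.3485107421875), (29.11347770690918, 51.54045104980469), 7.352379322052002) [ 476.04941939 -152.38915361    3.        ]
((321.8719787597656, 218.20399475097656), (7.513189315795898, 17.62021827697754), 10.30484676361084) 126
top grip [ 474.2 -155.4] -8.27 res 0.7 sizes [15.3 50.  14.6 49.9]
sc grip [ 474.  -150.7] -7.82 res 4.1 sizes [17.  45.3 18.6 47.8]
```

View pics/top_rake.png

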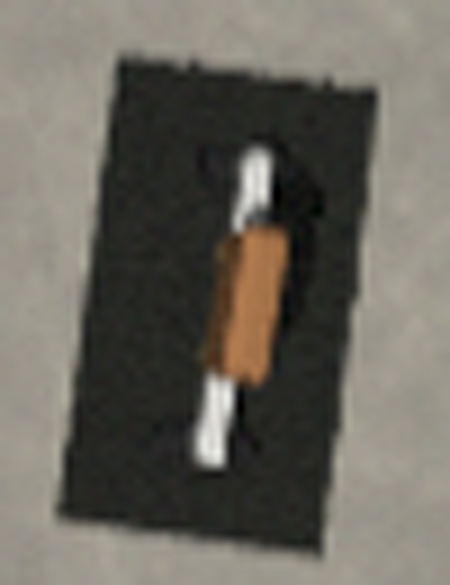

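View pics/scene_rake.png

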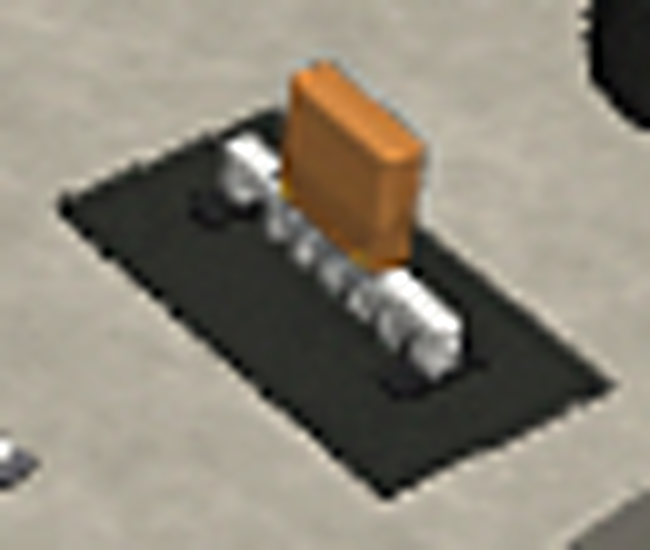

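```bash
cat >> m.py <<'E'
print("----")
U=lambda p:up(p,9,(295,185)); V=lambda p:up(p,10,(295,175))
a,b=unproj(s,*U((259,146)),27),unproj(s,*U((208,468)),27); print("bar top",(a+b)/2,np.linalg.norm(a-b),np.degrees(np.arctan2((a-b)[1],(a-b)[0])))
fit(c,[V(p) for p in [(60,205),(278,106),(614,383),(387,499)]],3,80,45,"sc mat")
fit(s,[U(p) for p in [(250,226),(289,230),(263,384),(224,378)]],74,25,8,"top grip")
for p in [(291,80),(322,62),(424,146),(386,160)]: print(unproj(c,*V(p),74))
cen=(466.0,-154.5)
E
python3 m.py | sed '1,/----/d'
```

```text
bar top [ 474.7607749  -154.06682676   27.        ] 108.98846689386947 -9.368290840448681
sc mat [ 475.1 -151.1] -7.87 res 1.7 sizes [ 89.3 159.   89.9 159.1]
top grip [ 474.4 -154.7] -9.81 res 1.7 sizes [12.6 50.4 12.7 49.8]
[ 496.9589399  -147.73586362   74.        ]
[ 496.92242499 -161.28429605   74.        ]
[ 449.93829768 -153.94677719   74.        ]
[ 452.7898822  -140.60296501   74.        ]
```

```bash
cat > g.py <<'E'
import sys,numpy as np
from bench import bot
from scipy.spatial.transform import Rotation as Ro
np.set_printoptions(suppress=True,precision=3)
# usage: g.py x y z yaw
o=bot.get_obs(); R=np.array(o["eef_rot"]); p=o["tool_pos"]
x,y,z,yaw=map(float,sys.argv[1:5]); a=np.radians(yaw)
T=np.array([[np.cos(a),np.sin(a),0],[np.sin(a),-np.cos(a),0],[0,0,-1]])
print("t",o["t"],"pos",p,"F",o["ft_force"],"M",o["torque"],"w",o["grip_width"],"j",o["joint_pos"])
yw=np.degrees(np.arctan2(R[1,0],R[0,0])); print("yaw",yw,"tilt",np.degrees(np.arccos(-R[2,2])))
print("shift cm",R.T@(np.array([x,y,z])-p)/10,"turn",np.degrees(Ro.from_matrix(R.T@T).as_rotvec()))
E
python3 g.py 474.4 -153 140 -9
```

```text
t 0.3 pos [ 170.742 -601.061  230.368] F [ 0.964  0.483 -0.765] M [-0.023 -0.013 -0.038] w 0.9985871973981928 j [70.233 23.57  -0.728 91.471  0.321 64.99  -4.709]
yaw 15.861750987800717 tilt 0.02959899207641852
shift cm [ 41.456 -34.796   9.053] turn [-0.029  0.008 24.862]
```

move_arm:
  targets:
    - [[0.4, -0.3, 0.1], [0, 0, 0.2]]
    - [[1.7, -1.4, 0.4], [0, 0, 1]]
    - [[3.3, -2.8, 0.7], [0, 0, 2]]
    - [[5.4, -4.5, 1.2], [0, 0, 3.2]]
    - [[7.9, -6.6, 1.7], [0, 0, 4.7]]
    - [[10.4, -8.7, 2.3], [0, 0, 6.2]]
    - [[13.3, -11.1, 2.9], [0, 0, 8]]
    - [[16.2, -13.6, 3.5], [0, 0, 9.7]]
    - [[19.1, -16.0, 4.2], [0, 0, 11.4]]
    - [[22.0, -18.4, 4.8], [0, 0, 13.2]]
    - [[24.9, -20.9, 5.4], [0, 0, 14.9]]
    - [[27.8, -23.3, 6.1], [0, 0, 16.7]]
    - [[30.7, -25.7, 6.7], [0, 0, 18.4]]
    - [[33.2, -27.8, 7.2], [0, 0, 19.9]]
    - [[35.7, -29.9, 7.8], [0, 0, 21.4]]
    - [[37.7, -31.7, 8.2], [0, 0, 22.6]]
    - [[39.4, -33.1, 8.6], [0, 0, 23.6]]
    - [[40.6, -34.1, 8.9], [0, 0, 24.4]]
    - [[41.3, -34.6, 9.0], [0, 0, 24.7]]
    - [[41.5, -34.8, 9.0], [0, 0, 24.9]]
  grip: -1

```text
t: 1.97
tool_pos: [475.5, -151.5, 140.5]
eef_rot: [[0.988, -0.155, 0.0], [-0.155, -0.988, 0.0], [-0.0, -0.0, -1.0]]
ft_force: [0.0, -0.5, 0.2]
grip_width: 0.997
```

```bash
python3 g.py 474.4 -153 42 -9; python3 - <<'E'
from bench import snapshot
import cv2
b=snapshot("scene")["color"]; cv2.imwrite("pics/s1.png",cv2.resize(b[120:260,260:400],None,fx=4,fy=4,interpolation=cv2.INTER_CUBIC))
E
```

```text
t 1.9667 pos [ 475.525 -151.503  140.485] F [ 0.023 -0.487  0.191] M [ 0.026 -0.002 -0.039] w 0.9972524793508227 j [ 22.094  18.01  -12.022 113.765   4.884  48.702 -91.496]
yaw -8.913100232622186 tilt 0.02514879144952744
shift cm [-0.087  0.17   9.848] turn [-0.025  0.003  0.087]
```

View pics/s1.png

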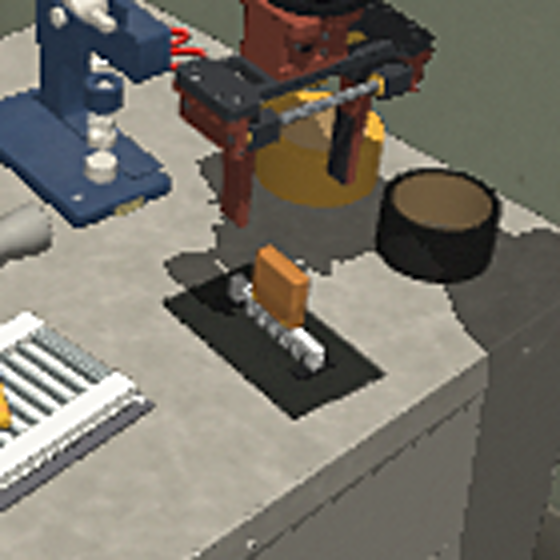

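move_arm:
  targets:
    - [[0, 0.1, 0.3], [0, 0, 0]]
    - [[-0.1, 0.2, 1.0], [0, 0, 0]]
    - [[-0.1, 0.2, 2.0], [0, 0, 0]]
    - [[-0.1, 0.2, 3.0], [0, 0, 0]]
    - [[-0.1, 0.2, 4.0], [0, 0, 0]]
    - [[-0.1, 0.2, 5.0], [0, 0, 0]]
    - [[-0.1, 0.2, 6.0], [0, 0, 0]]
    - [[-0.1, 0.2, 7.0], [0, 0, 0]]
    - [[-0.1, 0.2, 8.0], [0, 0, 0]]
    - [[-0.1, 0.2, 9.0], [0, 0, 0]]
    - [[-0.1, 0.2, 9.6], [0, 0, 0]]
    - [[-0.1, 0.2, 9.8], [0, 0, 0]]
    - [[-0.1, 0.2, 9.8], [0, 0, 0]]
    - [[-0.1, 0.2, 9.8], [0, 0, 0]]

```text
t: 3.18
tool_pos: [473.8, -154.9, 42.8]
eef_rot: [[0.988, -0.157, 0.0], [-0.157, -0.988, -0.0], [0.0, 0.0, -1.0]]
ft_force: [-1.0, -0.8, 1.0]
grip_width: 0.998
```

```bash
python3 g.py 474.4 -153 42 -9; python3 - <<'E'
from bench import snapshot
import cv2
b=snapshot("scene")["color"]; cv2.imwrite("pics/s2.png",cv2.resize(b[140:250,280:380],None,fx=5,fy=5,interpolation=cv2.INTER_CUBIC))
E
```

```text
t 3.1833 pos [ 473.762 -154.862   42.752] F [-0.958 -0.812  0.972] M [ 0.045  0.03  -0.033] w 0.9983970496934602 j [ 20.918  26.548 -10.462 118.067   7.934  36.018 -93.929]
yaw -9.036979900598201 tilt 0.010399748040157102
shift cm [ 0.034 -0.194  0.075] turn [ 0.001 -0.01  -0.037]
```

View pics/s2.png

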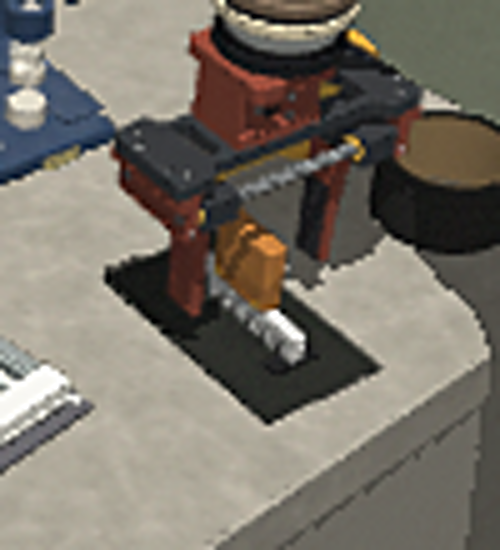

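move_arm:
  targets:
    - [[0, 0, 0], [0, 0, 0]]
    - [[0, 0, 0], [0, 0, 0]]
    - [[0, 0, 0], [0, 0, 0]]
    - [[0, 0, 0], [0, 0, 0]]
    - [[0, 0, 0], [0, 0, 0]]
    - [[0, 0, 0], [0, 0, 0]]
    - [[0, 0, 0], [0, 0, 0]]
    - [[0, 0, 0], [0, 0, 0]]
    - [[0, 0, 0], [0, 0, 0]]
    - [[0, 0, 0], [0, 0, 0]]
    - [[0, 0, 0], [0, 0, 0]]
    - [[0, 0, 0], [0, 0, 0]]
  grip: 1
  force: 20

```text
t: 4.23
tool_pos: [473.6, -154.7, 42.6]
eef_rot: [[0.988, -0.157, -0.0], [-0.157, -0.988, 0.0], [-0.0, -0.0, -1.0]]
ft_force: [-1.1, 1.0, -0.2]
grip_width: 0.181
```

```bash
python3 g.py 474.4 -153 42 -9
```

```text
t 4.2333 pos [ 473.587 -154.735   42.622] F [-1.125  1.022 -0.15 ] M [ 0.121  0.011 -0.028] w 0.18094930990910935 j [ 20.919  26.553 -10.471 118.087   7.935  36.007 -93.93 ]
yaw -9.028925873465417 tilt 0.005637125054024797
shift cm [ 0.053 -0.184  0.062] turn [-0.005  0.002 -0.029]
```

move_arm:
  targets:
    - [[0, 0, 0], [0, 0, 0]]
    - [[0, 0, 0], [0, 0, 0]]
    - [[0, 0, 0], [0, 0, 0]]
    - [[0, 0, -0.2], [0, 0, 0]]
    - [[0, 0, -0.8], [0, 0, 0]]
    - [[0, 0, -1.6], [0, 0, 0]]
    - [[0, 0, -2.6], [0, 0, 0]]
    - [[0, 0, -3.8], [0, 0, 0]]
    - [[0, 0, -5.0], [0, 0, 0]]
    - [[0, 0, -6.2], [0, 0, 0]]
    - [[0, 0, -7.2], [0, 0, 0]]
    - [[0, 0, -7.7], [0, 0, 0]]
    - [[0, 0, -8], [0, 0, 0]]
    - [[0, 0, -8], [0, 0, 0]]
    - [[0, 0, -8], [0, 0, 0]]
    - [[0, 0, -8], [0, 0, 0]]
  grip: 1
  force: 45

```text
t: 5.57
tool_pos: [473.2, -154.8, 122.1]
eef_rot: [[0.988, -0.157, -0.001], [-0.157, -0.988, 0.0], [-0.001, -0.0, -1.0]]
ft_force: [-0.1, 0.9, -2.4]
grip_width: 0.179
```

```bash
python3 g.py 529.6 253.9 122 2.7; python3 - <<'E'
from bench import snapshot
import cv2
b=snapshot("scene")["color"]; cv2.imwrite("pics/s3.png",cv2.resize(b[120:250,270:380],None,fx=5,fy=4.6,interpolation=cv2.INTER_CUBIC))
E
```

```text
t 5.5667 pos [ 473.163 -154.764  122.099] F [-0.059  0.921 -2.39 ] M [ 0.085 -0.029 -0.02 ] w 0.1794122017527665 j [ 22.266  19.394 -11.811 114.852   5.388  46.322 -91.66 ]
yaw -9.036436800722836 tilt 0.06042753275472791
shift cm [ -0.845 -41.246   0.015] turn [ -0.012   0.059 -11.736]
```

View pics/s3.png

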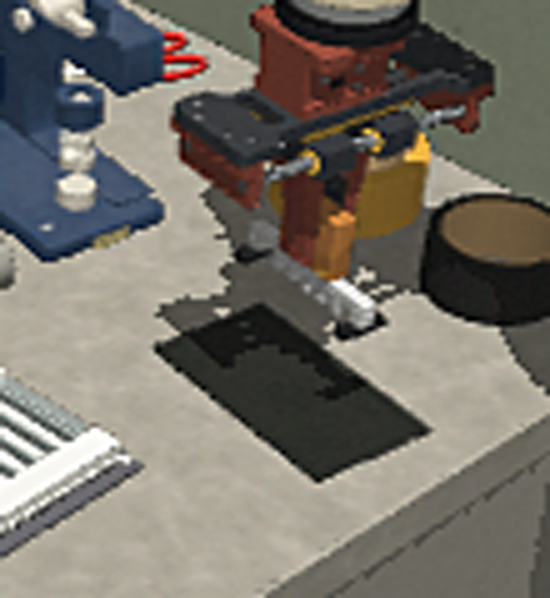

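move_arm:
  targets:
    - [[0, -0.4, 0], [0, 0, -0.1]]
    - [[0, -1.6, 0], [0, 0, -0.5]]
    - [[-0.1, -3.3, 0], [0, 0, -0.9]]
    - [[-0.1, -5.4, 0], [0, 0, -1.5]]
    - [[-0.2, -7.8, 0], [0, 0, -2.2]]
    - [[-0.2, -10.3, 0], [0, 0, -2.9]]
    - [[-0.3, -13.2, 0], [0, 0, -3.8]]
    - [[-0.3, -16.1, 0], [0, 0, -4.6]]
    - [[-0.4, -19.0, 0], [0, 0, -5.4]]
    - [[-0.4, -21.9, 0], [0, 0, -6.2]]
    - [[-0.5, -24.7, 0], [0, 0, -7]]
    - [[-0.6, -27.6, 0], [0, 0, -7.9]]
    - [[-0.6, -30.5, 0], [0, 0, -8.7]]
    - [[-0.7, -33.0, 0], [0, 0, -9.4]]
    - [[-0.7, -35.5, 0], [0, 0, -10.1]]
    - [[-0.8, -37.5, 0], [0, 0, -10.7]]
    - [[-0.8, -39.2, 0], [0, 0, -11.1]]
    - [[-0.8, -40.4, 0], [0, 0, -11.5]]
    - [[-0.8, -41.0, 0], [0, 0, -11.7]]
    - [[-0.8, -41.2, 0], [0, 0, -11.7]]

```text
t: 7.28
tool_pos: [529.9, 254.7, 122.3]
eef_rot: [[0.999, 0.048, -0.001], [0.048, -0.999, 0.0], [-0.001, -0.0, -1.0]]
ft_force: [-0.3, -0.6, -2.4]
grip_width: 0.179
```

move_arm:
  targets:
    - [[0, 0, 0.3], [0, 0, 0]]
    - [[0, 0, 0.9], [0, 0, 0]]
    - [[0, 0, 1.7], [0, 0, 0]]
    - [[0, 0, 2.5], [0, 0, 0]]
    - [[0, 0, 3.1], [0, 0, 0]]
    - [[0, 0, 3.5], [0, 0, 0]]
    - [[0, 0, 3.6], [0, 0, 0]]
    - [[0, 0, 3.6], [0, 0, 0]]
    - [[0, 0, 3.6], [0, 0, 0]]
    - [[0, 0, 3.6], [0, 0, 0]]

```text
t: 8.12
tool_pos: [530.7, 253.4, 87.0]
eef_rot: [[0.999, 0.046, 0.001], [0.046, -0.999, 0.0], [0.001, -0.0, -1.0]]
ft_force: [0.8, 0.5, -3.0]
grip_width: 0.182
```

```bash
python3 g.py 529.6 253.9 66 2.7; python3 - <<'E'
from bench import snapshot
import cv2
b=snapshot("scene")["color"]; cv2.imwrite("pics/s4.png",cv2.resize(b[165:285,170:310],None,fx=5.5,fy=5,interpolation=cv2.INTER_CUBIC))
b=snapshot("top")["color"]; cv2.imwrite("pics/t4.png",cv2.resize(b[150:250,150:290],None,fx=5.5,fy=5.5,interpolation=cv2.INTER_CUBIC))
E
```

```text
t 8.1167 pos [530.671 253.426  86.99 ] F [ 0.824  0.544 -2.954] M [ 0.002 -0.012  0.03 ] w 0.18163161910823686 j [ -15.935   30.476  -19.284  103.666   13.035   47.99  -128.855]
yaw 2.6611584625561107 tilt 0.037505717328051295
shift cm [-0.106 -0.052  2.099] turn [-0.014 -0.035 -0.039]
```

View pics/s4.png

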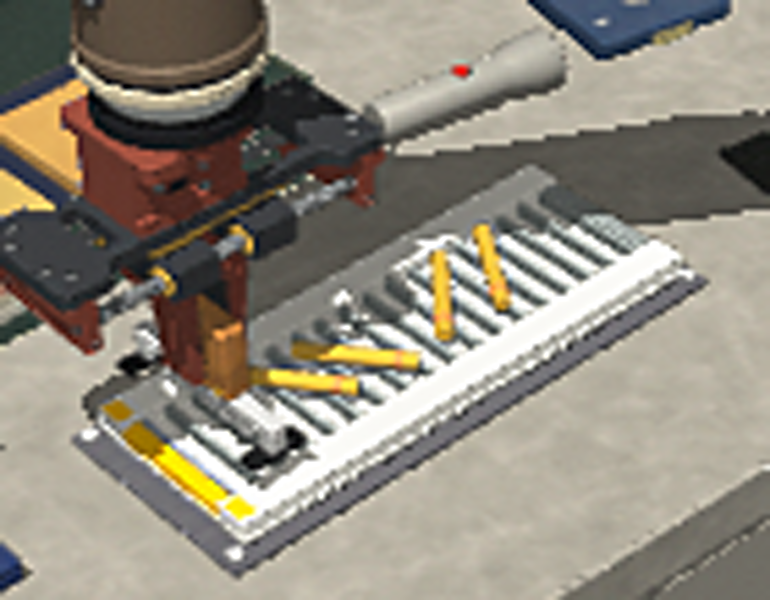

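View pics/t4.png

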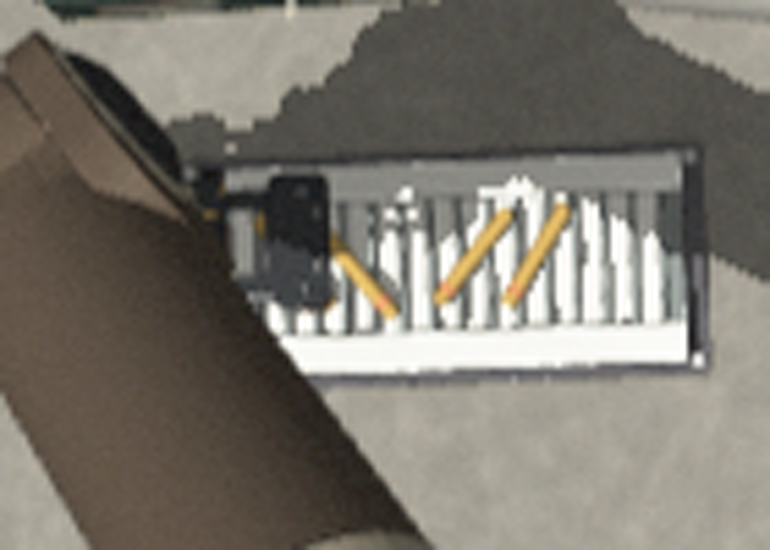

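```bash
cat > chk.py <<'E'
from bench import snapshot,bot
from h import *
c=snapshot("scene"); o=bot.get_obs(); p=o["tool_pos"]; ex=o["eef_rot"][:,0]; ey=-np.array(o["eef_rot"][:,1])
im=cv2.resize(c["color"][165:285,170:310],None,fx=5.5,fy=5.5,interpolation=cv2.INTER_CUBIC)
def q(X):
    u=proj(c,X); return tuple(int(round(v)) for v in ((u[0]+.5-170)*5.5-.5,(u[1]+.5-165)*5.5-.5))
so=p[2]-39.6
for x in(-53,53):
  for y in (-4,4):
    cv2.circle(im,q([*(p[:2]+x*ex[:2]+y*ey[:2]),so+24]),3,(255,0,255),-1)
for x in(-25,25):
  for y in (-8,8):
    cv2.circle(im,q([*(p[:2]+x*ex[:2]+y*ey[:2]),so+71]),3,(0,255,0),-1)
a=np.radians(2.7); R=np.array([[np.cos(a),-np.sin(a)],[np.sin(a),np.cos(a)]])
for x in (-57,-37,37,57):
    pts=[q([*(np.array([535.8,134])+R@[x,y]),26.5]) for y in (-148,148)]
    cv2.line(im,*pts,(0,0,255),1)
cv2.imwrite("pics/chk4.png",im)
E
python3 chk.py
```

```text
(no output)
```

View pics/chk4.png

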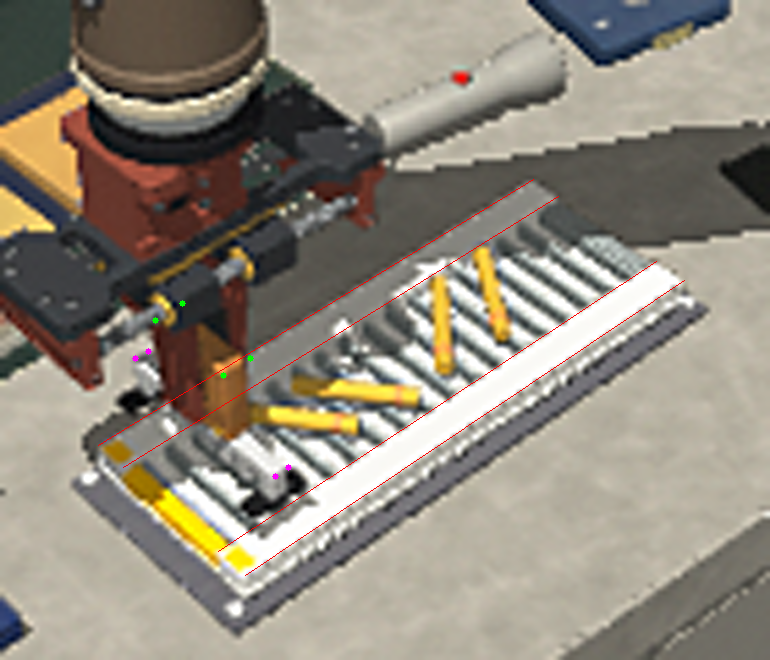

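move_arm:
  targets:
    - [[-0.1, 0, 0.2], [0, 0, 0]]
    - [[-0.1, 0, 0.5], [0, 0, 0]]
    - [[-0.1, 0, 0.9], [0, 0, 0]]
    - [[-0.1, 0, 1.2], [0, 0, 0]]
    - [[-0.1, 0, 1.5], [0, 0, 0]]
    - [[-0.1, 0, 1.6], [0, 0, 0]]
    - [[-0.1, 0, 1.6], [0, 0, 0]]
    - [[-0.1, 0, 1.6], [0, 0, 0]]
    - [[-0.1, 0, 1.6], [0, 0, 0]]
    - [[-0.1, 0, 1.6], [0, 0, 0]]

```text
t: 9.1
tool_pos: [529.5, 253.3, 70.8]
eef_rot: [[0.999, 0.046, 0.0], [0.046, -0.999, 0.0], [0.0, -0.0, -1.0]]
ft_force: [0.4, -0.2, -2.9]
grip_width: 0.178
```

```bash
python3 g.py 529.9 253.9 66 2.7
```

```text
t 9.1 pos [529.51  253.307  70.782] F [ 0.425 -0.15  -2.946] M [0.029 0.009 0.007] w 0.17826827130560735 j [ -16.269   31.626  -18.918  104.406   13.633   46.174 -129.408]
yaw 2.661165446185974 tilt 0.01475317608794651
shift cm [ 0.042 -0.057  0.478] turn [-0.006 -0.014 -0.039]
```

```bash
python3 g.py 529.9 253.9 66 2.7|head -1
```

```text
t 9.1 pos [529.51  253.307  70.782] F [ 0.425 -0.15  -2.946] M [0.029 0.009 0.007] w 0.17826827130560735 j [ -16.269   31.626  -18.918  104.406   13.633   46.174 -129.408]
```

move_arm:
  targets:
    - [[0, 0, 0.05], [0, 0, 0]]
    - [[0, 0, 0.1], [0, 0, 0]]
    - [[0, 0, 0.15], [0, 0, 0]]
    - [[0, 0, 0.15], [0, 0, 0]]

```text
t: 9.43
tool_pos: [529.4, 253.2, 69.1]
eef_rot: [[0.999, 0.046, -0.0], [0.046, -0.999, -0.0], [-0.0, 0.0, -1.0]]
ft_force: [0.5, -0.4, -2.7]
grip_width: 0.178
```

move_arm:
  targets:
    - [[0, 0, 0.05], [0, 0, 0]]
    - [[0, 0, 0.05], [0, 0, 0]]
    - [[0, 0, 0.1], [0, 0, 0]]
    - [[0, 0, 0.1], [0, 0, 0]]

```text
t: 9.77
tool_pos: [529.4, 253.2, 68.1]
eef_rot: [[0.999, 0.046, -0.0], [0.046, -0.999, -0.0], [-0.0, 0.0, -1.0]]
ft_force: [0.4, 0.1, -1.7]
grip_width: 0.181
```

move_arm:
  targets:
    - [[0, 0, 0.03], [0, 0, 0]]
    - [[0, 0, 0.05], [0, 0, 0]]
    - [[0, 0, 0.05], [0, 0, 0]]

```text
t: 10.02
tool_pos: [529.4, 253.2, 67.6]
eef_rot: [[0.999, 0.046, -0.0], [0.046, -0.999, -0.0], [-0.0, 0.0, -1.0]]
ft_force: [-0.4, 0.2, -3.1]
grip_width: 0.183
```

move_arm:
  targets:
    - [[0, 0, 0.03], [0, 0, 0]]
    - [[0, 0, 0.05], [0, 0, 0]]
    - [[0, 0, 0.05], [0, 0, 0]]

```text
t: 10.27
tool_pos: [529.4, 253.2, 67.1]
eef_rot: [[0.999, 0.046, -0.0], [0.046, -0.999, -0.0], [-0.0, 0.0, -1.0]]
ft_force: [-0.8, -0.5, -2.9]
grip_width: 0.181
```

move_arm:
  targets:
    - [[0, 0, 0.03], [0, 0, 0]]
    - [[0, 0, 0.05], [0, 0, 0]]
    - [[0, 0, 0.05], [0, 0, 0]]

```text
t: 10.52
tool_pos: [529.4, 253.2, 66.6]
eef_rot: [[0.999, 0.046, -0.0], [0.046, -0.999, -0.0], [-0.0, 0.0, -1.0]]
ft_force: [0.1, 0.1, -3.0]
grip_width: 0.181
```

move_arm:
  targets:
    - [[0, 0, 0.03], [0, 0, 0]]
    - [[0, 0, 0.05], [0, 0, 0]]
    - [[0, 0, 0.05], [0, 0, 0]]

```text
t: 10.77
tool_pos: [529.4, 253.2, 66.1]
eef_rot: [[0.999, 0.046, -0.0], [0.046, -0.999, -0.0], [-0.0, 0.0, -1.0]]
ft_force: [-0.1, 0.1, -3.7]
grip_width: 0.18
```

move_arm:
  targets:
    - [[0, 0, 0.03], [0, 0, 0]]
    - [[0, 0, 0.05], [0, 0, 0]]
    - [[0, 0, 0.05], [0, 0, 0]]

```text
t: 11.02
tool_pos: [529.4, 253.2, 65.6]
eef_rot: [[0.999, 0.046, -0.0], [0.046, -0.999, -0.0], [-0.0, 0.0, -1.0]]
ft_force: [0.6, -0.1, -2.3]
grip_width: 0.184
```

move_arm:
  targets:
    - [[0, 0, 0.03], [0, 0, 0]]
    - [[0, 0, 0.05], [0, 0, 0]]
    - [[0, 0, 0.05], [0, 0, 0]]

```text
t: 11.27
tool_pos: [529.6, 253.3, 65.5]
eef_rot: [[0.999, 0.046, 0.001], [0.046, -0.999, 0.0], [0.001, -0.0, -1.0]]
ft_force: [-0.7, -0.2, 0.4]
grip_width: 0.18
```

move_arm:
  targets:
    - [[0, 0, 0.02], [0, 0, 0]]
    - [[0, 0, 0.03], [0, 0, 0]]
    - [[0, 0, 0.03], [0, 0, 0]]
    - [[0, 0, 0.03], [0, 0, 0]]
    - [[0, 0, 0.03], [0, 0, 0]]

```text
t: 11.68
tool_pos: [529.8, 253.4, 65.5]
eef_rot: [[0.999, 0.046, 0.001], [0.046, -0.999, 0.0], [0.001, -0.0, -1.0]]
ft_force: [-1.4, -0.7, 5.2]
grip_width: 0.18
```

```bash
python3 g.py 541.4 14.1 65.5 2.7
```

```text
t 11.6833 pos [529.761 253.424  65.496] F [-1.415 -0.733  5.151] M [-0.281  0.398 -0.084] w 0.17957529830634839 j [ -16.388   32.037  -18.777  104.583   13.854   45.567 -129.594]
yaw 2.658752523319311 tilt 0.052438150275189305
shift cm [ 0.053 23.961 -0.006] turn [-0.013 -0.051 -0.041]
```

move_arm:
  targets:
    - [[0, 0.1, -0.02], [0, 0, 0]]
    - [[0, 0.3, -0.02], [0, 0, 0]]
    - [[0, 0.5, -0.02], [0, 0, 0]]
    - [[0, 0.7, -0.02], [0, 0, 0]]
    - [[0, 0.9, -0.02], [0, 0, 0]]
    - [[0, 1.1, -0.02], [0, 0, 0]]

```text
t: 12.18
tool_pos: [530.5, 242.5, 65.6]
eef_rot: [[0.999, 0.046, 0.001], [0.046, -0.999, 0.001], [0.001, -0.001, -1.0]]
ft_force: [0.6, 1.5, 5.8]
grip_width: 0.181
```

move_arm:
  targets:
    - [[0, 0.2, -0.03], [0, 0, 0]]
    - [[0, 0.4, -0.03], [0, 0, 0]]
    - [[0, 0.6, -0.03], [0, 0, 0]]
    - [[0, 0.8, -0.03], [0, 0, 0]]
    - [[0, 1.0, -0.03], [0, 0, 0]]
    - [[0, 1.2, -0.03], [0, 0, 0]]

```text
t: 12.68
tool_pos: [530.8, 230.3, 65.6]
eef_rot: [[0.999, 0.046, 0.001], [0.046, -0.999, 0.0], [0.001, -0.0, -1.0]]
ft_force: [0.4, 0.9, 4.7]
grip_width: 0.176
```

move_arm:
  targets:
    - [[0, 0.2, -0.02], [0, 0, 0]]
    - [[0, 0.4, -0.03], [0, 0, 0]]
    - [[0, 0.6, -0.03], [0, 0, 0]]
    - [[0, 0.8, -0.03], [0, 0, 0]]
    - [[0, 1.0, -0.04], [0, 0, 0]]
    - [[0, 1.2, -0.04], [0, 0, 0]]

```text
t: 13.18
tool_pos: [531.1, 218.0, 65.7]
eef_rot: [[0.999, 0.046, 0.0], [0.046, -0.999, -0.0], [0.0, 0.0, -1.0]]
ft_force: [-1.2, 0.8, 4.6]
grip_width: 0.186
```

```bash
python3 g.py 541.4 14.1 65.5 2.7
```

```text
t 13.1833 pos [531.06  218.05   65.717] F [-1.224  0.782  4.622] M [ 0.256  0.025 -0.024] w 0.18551809435042665 j [ -13.038   31.018  -18.809  106.421   13.654   44.752 -126.435]
yaw 2.6632608969631724 tilt 0.0029984722509612694
shift cm [ 0.085 20.421  0.023] turn [ 0.002 -0.002 -0.037]
```

move_arm:
  targets:
    - [[0, 0.2, -0.01], [0, 0, 0]]
    - [[0, 0.4, -0.02], [0, 0, 0]]
    - [[0, 0.6, -0.03], [0, 0, 0]]
    - [[0, 0.8, -0.03], [0, 0, 0]]
    - [[0, 1.0, -0.03], [0, 0, 0]]
    - [[0, 1.2, -0.03], [0, 0, 0]]

```text
t: 13.68
tool_pos: [531.4, 205.9, 65.8]
eef_rot: [[0.999, 0.046, -0.0], [0.046, -0.999, -0.0], [-0.0, 0.0, -1.0]]
ft_force: [-0.0, 0.6, 0.2]
grip_width: 0.179
```

move_arm:
  targets:
    - [[0, 0.2, 0.01], [0, 0, 0]]
    - [[0, 0.4, 0.01], [0, 0, 0]]
    - [[0, 0.6, 0.01], [0, 0, 0]]
    - [[0, 0.8, 0.0], [0, 0, 0]]
    - [[0, 1.0, 0.0], [0, 0, 0]]
    - [[0, 1.2, 0.0], [0, 0, 0]]

```text
t: 14.18
tool_pos: [531.9, 193.9, 65.9]
eef_rot: [[0.999, 0.046, -0.001], [0.046, -0.999, -0.0], [-0.001, 0.0, -1.0]]
ft_force: [0.3, 0.1, -1.1]
grip_width: 0.178
```

move_arm:
  targets:
    - [[0, 0.1, 0.03], [0, 0, 0]]
    - [[0, 0.2, 0.04], [0, 0, 0]]
    - [[0, 0.3, 0.04], [0, 0, 0]]
    - [[0, 0.4, 0.04], [0, 0, 0]]

```text
t: 14.52
tool_pos: [532.5, 190.5, 65.9]
eef_rot: [[0.999, 0.047, 0.0], [0.047, -0.999, 0.0], [0.0, -0.0, -1.0]]
ft_force: [-0.0, 0.6, 3.4]
grip_width: 0.184
```

```bash
python3 g.py 541.4 14.1 65.5 2.7; sed -i 's/chk4/chk5/' chk.py; python3 chk.py
```

```text
t 14.5167 pos [532.467 190.502  65.86 ] F [-0.048  0.578  3.396] M [ 0.199  0.132 -0.03 ] w 0.18403568767475265 j [ -10.347   30.326  -18.805  107.655   13.506   44.145 -123.826]
yaw 2.6751047690770196 tilt 0.027515679721337123
shift cm [ 0.069 17.663  0.031] turn [-0.016 -0.022 -0.025]
```

View pics/chk5.png

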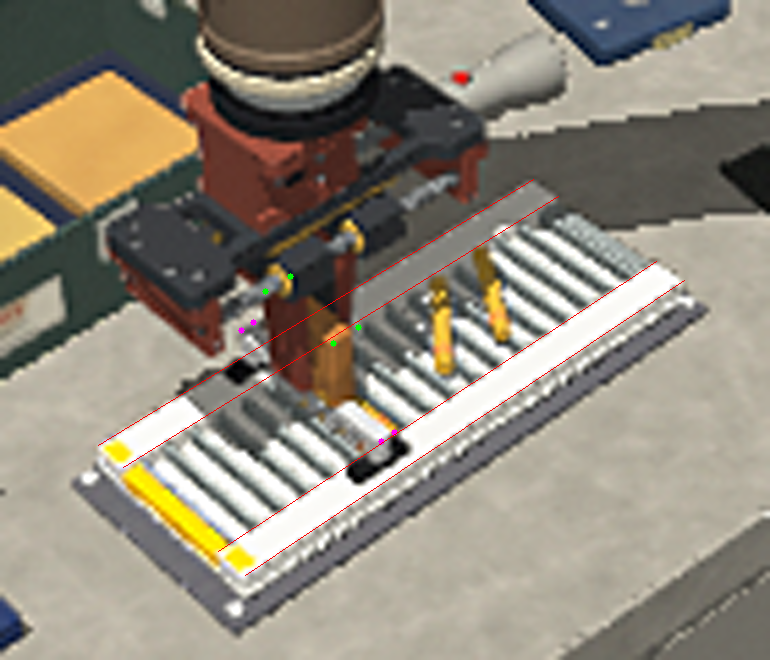

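move_arm:
  targets:
    - [[0, 0.2, 0], [0, 0, 0]]
    - [[0, 0.4, 0], [0, 0, 0]]
    - [[0, 0.6, 0], [0, 0, 0]]
    - [[0, 0.8, 0], [0, 0, 0]]
    - [[0, 1.0, 0], [0, 0, 0]]
    - [[0, 1.2, 0], [0, 0, 0]]

```text
t: 15.07
tool_pos: [533.2, 178.3, 65.9]
eef_rot: [[0.999, 0.046, 0.001], [0.046, -0.999, 0.0], [0.001, -0.0, -1.0]]
ft_force: [0.4, 1.8, 5.6]
grip_width: 0.18
```

move_arm:
  targets:
    - [[0, 0.2, 0], [0, 0, 0]]
    - [[0, 0.4, 0], [0, 0, 0]]
    - [[0, 0.6, 0], [0, 0, 0]]
    - [[0, 0.8, 0], [0, 0, 0]]

```text
t: 15.4
tool_pos: [533.6, 170.3, 66.0]
eef_rot: [[0.999, 0.046, 0.001], [0.046, -0.999, 0.0], [0.001, -0.0, -1.0]]
ft_force: [-0.5, 0.9, 6.2]
grip_width: 0.179
```

move_arm:
  targets:
    - [[0, 0.2, -0.02], [0, 0, 0]]
    - [[0, 0.4, -0.03], [0, 0, 0]]
    - [[0, 0.6, -0.03], [0, 0, 0]]
    - [[0, 0.8, -0.04], [0, 0, 0]]
    - [[0, 1.0, -0.04], [0, 0, 0]]
    - [[0, 1.2, -0.04], [0, 0, 0]]

```text
t: 15.9
tool_pos: [533.8, 158.2, 66.0]
eef_rot: [[0.999, 0.046, 0.0], [0.046, -0.999, 0.0], [0.0, -0.0, -1.0]]
ft_force: [-0.3, 1.6, 5.0]
grip_width: 0.182
```

move_arm:
  targets:
    - [[0, 0.2, 0], [0, 0, 0]]
    - [[0, 0.4, 0], [0, 0, 0]]
    - [[0, 0.6, 0], [0, 0, 0]]
    - [[0, 0.8, 0], [0, 0, 0]]

```text
t: 16.23
tool_pos: [534.3, 150.2, 66.1]
eef_rot: [[0.999, 0.046, 0.0], [0.046, -0.999, 0.0], [0.0, -0.0, -1.0]]
ft_force: [-0.5, 1.8, 5.0]
grip_width: 0.18
```

move_arm:
  targets:
    - [[0, 0.2, -0.01], [0, 0, 0]]
    - [[0, 0.4, -0.02], [0, 0, 0]]
    - [[0, 0.6, -0.02], [0, 0, 0]]
    - [[0, 0.8, -0.02], [0, 0, 0]]
    - [[0, 1.0, -0.03], [0, 0, 0]]
    - [[0, 1.2, -0.03], [0, 0, 0]]

```text
t: 16.73
tool_pos: [534.6, 138.0, 66.2]
eef_rot: [[0.999, 0.046, -0.0], [0.046, -0.999, -0.0], [-0.0, 0.0, -1.0]]
ft_force: [0.1, 1.0, 2.6]
grip_width: 0.182
```

```bash
python3 g.py 541.4 14.1 65.5 2.7; sed -i 's/chk5/chk6/' chk.py; python3 chk.py
```

```text
t 16.7333 pos [534.624 138.039  66.19 ] F [0.079 0.957 2.619] M [ 0.162 -0.092  0.108] w 0.1817597592913388 j [  -5.152   29.269  -18.711  109.488   13.214   43.339 -118.649]
yaw 2.6573510446089346 tilt 0.021647819105938784
shift cm [ 0.102 12.412  0.071] turn [ 0.009  0.019 -0.043]
```

View pics/chk6.png

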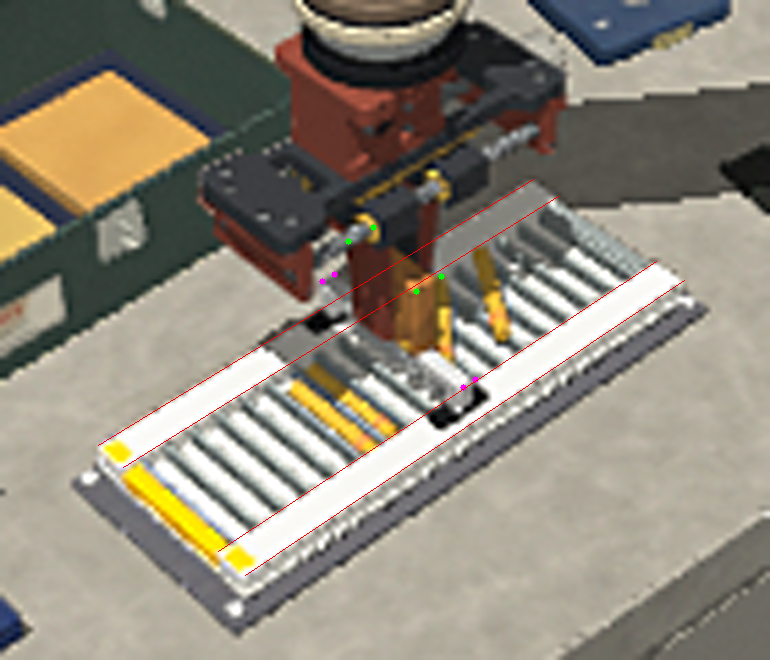

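move_arm:
  targets:
    - [[0.01, 0.2, 0], [0, 0, 0]]
    - [[0.02, 0.4, -0.01], [0, 0, 0]]
    - [[0.03, 0.6, -0.01], [0, 0, 0]]
    - [[0.03, 0.8, -0.01], [0, 0, 0]]
    - [[0.04, 1.0, -0.01], [0, 0, 0]]
    - [[0.05, 1.2, -0.01], [0, 0, 0]]

```text
t: 17.28
tool_pos: [535.7, 126.1, 66.3]
eef_rot: [[0.999, 0.046, -0.0], [0.046, -0.999, -0.0], [-0.0, 0.0, -1.0]]
ft_force: [-0.7, 1.8, 0.1]
grip_width: 0.184
```

move_arm:
  targets:
    - [[0, 0.2, 0], [0, 0, 0]]
    - [[0, 0.4, 0], [0, 0, 0]]
    - [[0, 0.6, 0], [0, 0, 0]]
    - [[0, 0.8, -0.01], [0, 0, 0]]

```text
t: 17.62
tool_pos: [536.0, 118.1, 66.4]
eef_rot: [[0.999, 0.046, -0.0], [0.046, -0.999, -0.0], [-0.0, 0.0, -1.0]]
ft_force: [0.7, -0.4, -2.3]
grip_width: 0.181
```

move_arm:
  targets:
    - [[0, 0.0, 0.03], [0, 0, 0]]
    - [[0, 0.1, 0.05], [0, 0, 0]]
    - [[0, 0.3, 0.05], [0, 0, 0]]
    - [[0, 0.4, 0.05], [0, 0, 0]]

```text
t: 17.95
tool_pos: [536.7, 114.5, 66.3]
eef_rot: [[0.999, 0.047, 0.001], [0.047, -0.999, 0.0], [0.001, -0.0, -1.0]]
ft_force: [-1.1, 1.3, 3.2]
grip_width: 0.179
```

move_arm:
  targets:
    - [[0, 0.2, 0], [0, 0, 0]]
    - [[0, 0.4, 0], [0, 0, 0]]
    - [[0, 0.6, 0], [0, 0, 0]]
    - [[0, 0.8, 0], [0, 0, 0]]
    - [[0, 1.0, 0], [0, 0, 0]]

```text
t: 18.37
tool_pos: [537.1, 104.7, 66.3]
eef_rot: [[0.999, 0.047, 0.001], [0.047, -0.999, 0.001], [0.001, -0.0, -1.0]]
ft_force: [0.3, 1.3, 5.8]
grip_width: 0.179
```

move_arm:
  targets:
    - [[0, 0.2, 0], [0, 0, 0]]
    - [[0, 0.4, 0], [0, 0, 0]]
    - [[0, 0.6, 0], [0, 0, 0]]
    - [[0, 0.8, 0], [0, 0, 0]]

```text
t: 18.7
tool_pos: [537.6, 96.4, 66.4]
eef_rot: [[0.999, 0.046, 0.001], [0.046, -0.999, 0.0], [0.001, -0.0, -1.0]]
ft_force: [0.4, 2.0, 5.7]
grip_width: 0.182
```

move_arm:
  targets:
    - [[0, 0.2, -0.01], [0, 0, 0]]
    - [[0, 0.4, -0.02], [0, 0, 0]]
    - [[0, 0.6, -0.02], [0, 0, 0]]
    - [[0, 0.8, -0.02], [0, 0, 0]]
    - [[0, 1.0, -0.02], [0, 0, 0]]
    - [[0, 1.2, -0.02], [0, 0, 0]]

```text
t: 19.2
tool_pos: [538.1, 84.3, 66.5]
eef_rot: [[0.999, 0.046, 0.001], [0.046, -0.999, 0.0], [0.001, -0.0, -1.0]]
ft_force: [-0.1, 1.3, 5.6]
grip_width: 0.181
```

move_arm:
  targets:
    - [[0, 0.2, 0], [0, 0, 0]]
    - [[0, 0.4, 0], [0, 0, 0]]
    - [[0, 0.6, -0.01], [0, 0, 0]]
    - [[0, 0.8, -0.01], [0, 0, 0]]

```text
t: 19.53
tool_pos: [538.4, 76.3, 66.5]
eef_rot: [[0.999, 0.046, 0.0], [0.046, -0.999, 0.0], [0.0, -0.0, -1.0]]
ft_force: [-0.3, 1.4, 5.3]
grip_width: 0.179
```

```bash
python3 g.py 541.4 14.1 65.5 2.7; sed -i 's/chk6/chk7/' chk.py; python3 chk.py
```

```text
t 19.5333 pos [538.353  76.271  66.541] F [-0.295  1.4    5.287] M [0.26  0.117 0.032] w 0.17937888406604963 j [   1.131   28.532  -18.485  110.704   12.905   42.722 -112.125]
yaw 2.6618419576927255 tilt 0.027452166816777597
shift cm [0.016 6.225 0.104] turn [-0.001 -0.027 -0.038]
```

View pics/chk7.png

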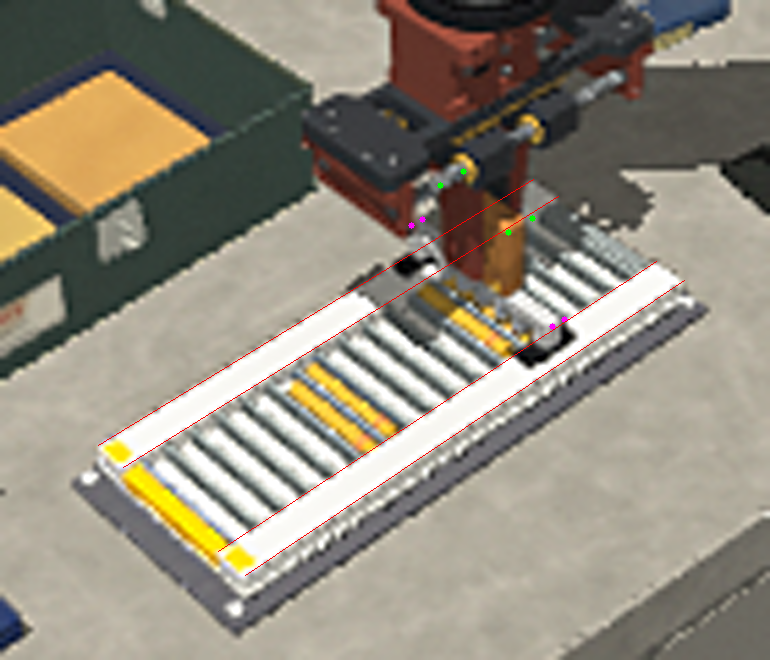

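move_arm:
  targets:
    - [[0, 0.2, -0.01], [0, 0, 0]]
    - [[0, 0.4, -0.02], [0, 0, 0]]
    - [[0, 0.6, -0.02], [0, 0, 0]]
    - [[0, 0.8, -0.02], [0, 0, 0]]
    - [[0, 1.0, -0.03], [0, 0, 0]]
    - [[0, 1.2, -0.03], [0, 0, 0]]

```text
t: 20.08
tool_pos: [538.7, 64.2, 66.6]
eef_rot: [[0.999, 0.046, -0.0], [0.046, -0.999, -0.0], [-0.0, 0.0, -1.0]]
ft_force: [0.4, 1.6, 3.9]
grip_width: 0.182
```

move_arm:
  targets:
    - [[0, 0.2, 0], [0, 0, 0]]
    - [[0, 0.4, 0], [0, 0, 0]]
    - [[0, 0.6, 0], [0, 0, 0]]
    - [[0, 0.8, 0], [0, 0, 0]]

```text
t: 20.42
tool_pos: [539.1, 56.3, 66.7]
eef_rot: [[0.999, 0.046, 0.0], [0.046, -0.999, -0.0], [0.0, 0.0, -1.0]]
ft_force: [0.6, 1.2, 4.8]
grip_width: 0.183
```

move_arm:
  targets:
    - [[0, 0.2, -0.01], [0, 0, 0]]
    - [[0, 0.4, -0.01], [0, 0, 0]]
    - [[0, 0.6, -0.02], [0, 0, 0]]
    - [[0, 0.8, -0.02], [0, 0, 0]]
    - [[0, 1.0, -0.02], [0, 0, 0]]
    - [[0, 1.2, -0.02], [0, 0, 0]]

```text
t: 20.92
tool_pos: [539.5, 44.2, 66.7]
eef_rot: [[0.999, 0.046, -0.0], [0.046, -0.999, -0.0], [-0.0, 0.0, -1.0]]
ft_force: [0.5, 0.3, 2.9]
grip_width: 0.187
```

move_arm:
  targets:
    - [[0, 0.2, 0], [0, 0, 0]]
    - [[0, 0.4, 0], [0, 0, 0]]
    - [[0, 0.6, 0], [0, 0, 0]]
    - [[0, 0.8, 0], [0, 0, 0]]

```text
t: 21.25
tool_pos: [539.9, 36.2, 66.8]
eef_rot: [[0.999, 0.046, -0.0], [0.046, -0.999, -0.0], [-0.0, 0.0, -1.0]]
ft_force: [-0.2, 0.7, 2.2]
grip_width: 0.179
```

move_arm:
  targets:
    - [[0, 0.2, 0], [0, 0, 0]]
    - [[0, 0.4, 0], [0, 0, 0]]
    - [[0, 0.6, 0], [0, 0, 0]]
    - [[0, 0.8, 0], [0, 0, 0]]
    - [[0, 1.0, 0], [0, 0, 0]]
    - [[0, 1.2, 0], [0, 0, 0]]

```text
t: 21.75
tool_pos: [540.6, 24.3, 66.8]
eef_rot: [[0.999, 0.046, 0.0], [0.046, -0.999, -0.0], [0.0, 0.0, -1.0]]
ft_force: [-0.0, 0.9, 3.1]
grip_width: 0.183
```

move_arm:
  targets:
    - [[0, 0.2, 0.01], [0, 0, 0]]
    - [[0, 0.4, 0.01], [0, 0, 0]]
    - [[0, 0.6, 0.01], [0, 0, 0]]
    - [[0, 0.7, 0.01], [0, 0, 0]]
    - [[0, 0.7, 0.01], [0, 0, 0]]
    - [[0, 0.7, 0.01], [0, 0, 0]]
    - [[0, 0.7, 0.01], [0, 0, 0]]

```text
t: 22.33
tool_pos: [541.0, 17.1, 66.9]
eef_rot: [[0.999, 0.046, 0.0], [0.046, -0.999, -0.0], [0.0, 0.0, -1.0]]
ft_force: [-0.1, 0.4, 4.7]
grip_width: 0.181
```

```bash
python3 g.py 541.4 14.1 65.5 2.7; sed -i 's/chk7/chk8/' chk.py; python3 chk.py
```

```text
t 22.3333 pos [541.047  17.105  66.893] F [-0.144  0.361  4.739] M [-0.062  0.013 -0.004] w 0.18074939771380116 j [   7.125   28.275  -18.153  111.035   12.64    42.577 -105.707]
yaw 2.6489632073752687 tilt 0.03051883809725967
shift cm [0.021 0.302 0.139] turn [ 0.025 -0.018 -0.051]
```

View pics/chk8.png

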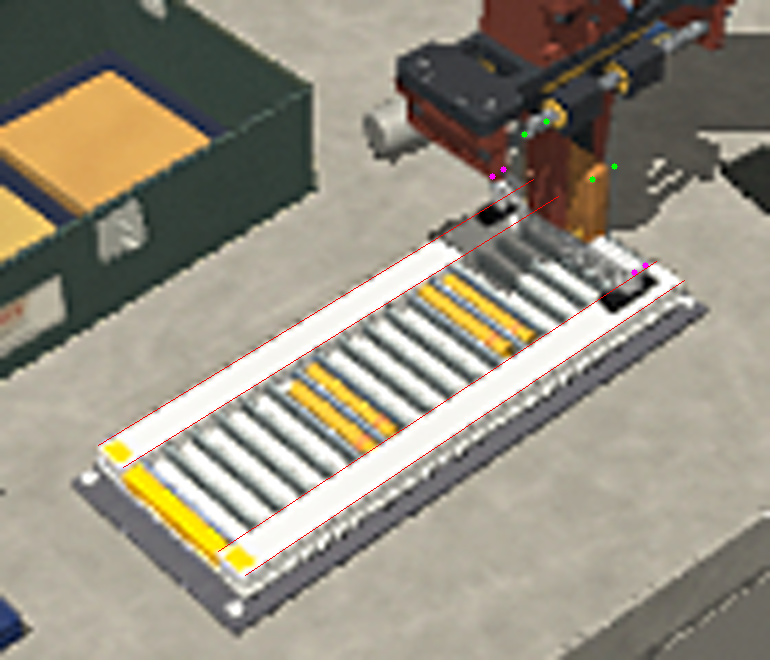

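move_arm:
  targets:
    - [[0, 0, -0.1], [0, 0, 0]]
    - [[0, 0, -0.4], [0, 0, 0]]
    - [[0, 0, -1.0], [0, 0, 0]]
    - [[0, 0, -1.8], [0, 0, 0]]
    - [[0, 0, -2.8], [0, 0, 0]]
    - [[0, 0, -3.8], [0, 0, 0]]
    - [[0, 0, -4.7], [0, 0, 0]]
    - [[0, 0, -5.2], [0, 0, 0]]
    - [[0, 0, -5.5], [0, 0, 0]]
    - [[0, 0, -5.5], [0, 0, 0]]
    - [[0, 0, -5.5], [0, 0, 0]]

```text
t: 23.3
tool_pos: [540.8, 17.4, 121.7]
eef_rot: [[0.999, 0.046, -0.0], [0.046, -0.999, -0.0], [-0.0, 0.0, -1.0]]
ft_force: [-0.5, -0.2, -2.8]
grip_width: 0.182
```

```bash
python3 g.py 475 -153 120 -8.5
```

```text
t 23.3 pos [540.763  17.44  121.732] F [-0.537 -0.226 -2.775] M [ 0.033 -0.014 -0.007] w 0.18232186836262368 j [   8.331   23.889  -19.477  108.737   10.304   49.062 -103.726]
yaw 2.6565856818360216 tilt 0.00603961149216828
shift cm [-7.359 16.721  0.175] turn [ 0.006 -0.    11.157]
```

move_arm:
  targets:
    - [[-0.1, 0.3, 0], [0, 0, 0.2]]
    - [[-0.4, 1.0, 0], [0, 0, 0.7]]
    - [[-1.0, 2.3, 0], [0, 0, 1.5]]
    - [[-1.8, 4.1, 0], [0, 0, 2.7]]
    - [[-2.7, 6.1, 0], [0, 0, 4]]
    - [[-3.6, 8.2, 0.1], [0, 0, 5.5]]
    - [[-4.5, 10.3, 0.1], [0, 0, 6.9]]
    - [[-5.4, 12.2, 0.1], [0, 0, 8.2]]
    - [[-6.2, 14.0, 0.2], [0, 0, 9.4]]
    - [[-6.8, 15.4, 0.2], [0, 0, 10.3]]
    - [[-7.2, 16.3, 0.2], [0, 0, 10.9]]
    - [[-7.4, 16.7, 0.2], [0, 0, 11.2]]
    - [[-7.4, 16.7, 0.2], [0, 0, 11.2]]
    - [[-7.4, 16.7, 0.2], [0, 0, 11.2]]
    - [[-7.4, 16.7, 0.2], [0, 0, 11.2]]

```text
t: 24.55
tool_pos: [475.2, -151.6, 119.8]
eef_rot: [[0.989, -0.147, 0.0], [-0.147, -0.989, 0.001], [0.0, -0.001, -1.0]]
ft_force: [0.7, 0.4, -2.0]
grip_width: 0.18
```

```bash
python3 g.py 475 -153 43.0 -8.5
```

```text
t 24.55 pos [ 475.225 -151.599  119.778] F [ 0.738  0.366 -1.982] M [ 0.042  0.008 -0.021] w 0.18014668355500627 j [ 24.257  19.887 -14.732 114.738   6.841  46.168 -92.815]
yaw -8.435523725575452 tilt 0.03699485614430938
shift cm [-0.004  0.146  7.678] turn [-0.032 -0.018  0.064]
```

move_arm:
  targets:
    - [[0, 0, 0.3], [0, 0, 0]]
    - [[0, 0, 1.0], [0, 0, 0]]
    - [[0, 0, 1.9], [0, 0, 0]]
    - [[0, 0, 2.9], [0, 0, 0]]
    - [[0, 0, 3.9], [0, 0, 0]]
    - [[0, 0, 4.9], [0, 0, 0]]
    - [[0, 0, 5.8], [0, 0, 0]]
    - [[0, 0, 6.5], [0, 0, 0]]
    - [[0, 0, 7.0], [0, 0, 0]]
    - [[0, 0, 7.3], [0, 0, 0]]
    - [[0, 0, 7.4], [0, 0, 0]]
    - [[0, 0, 7.4], [0, 0, 0]]
    - [[0, 0, 7.4], [0, 0, 0]]

```text
t: 25.63
tool_pos: [475.0, -152.8, 46.1]
eef_rot: [[0.989, -0.149, 0.001], [-0.149, -0.989, -0.0], [0.001, 0.0, -1.0]]
ft_force: [0.3, -0.2, -2.9]
grip_width: 0.18
```

move_arm:
  targets:
    - [[0, 0, 0.05], [0, 0, 0]]
    - [[0, 0, 0.1], [0, 0, 0]]
    - [[0, 0, 0.15], [0, 0, 0]]
    - [[0, 0, 0.15], [0, 0, 0]]
    - [[0, 0, 0.15], [0, 0, 0]]

```text
t: 26.05
tool_pos: [474.7, -152.8, 44.3]
eef_rot: [[0.989, -0.148, 0.0], [-0.148, -0.989, -0.0], [0.0, 0.0, -1.0]]
ft_force: [0.4, 0.9, -3.1]
grip_width: 0.18
```

move_arm:
  targets:
    - [[0, 0, 0.05], [0, 0, 0]]
    - [[0, 0, 0.1], [0, 0, 0]]
    - [[0, 0, 0.15], [0, 0, 0]]
    - [[0, 0, 0.15], [0, 0, 0]]
    - [[0, 0, 0.15], [0, 0, 0]]

```text
t: 26.47
tool_pos: [474.7, -152.8, 42.7]
eef_rot: [[0.989, -0.148, -0.0], [-0.148, -0.989, -0.0], [-0.0, 0.0, -1.0]]
ft_force: [0.3, 0.8, -2.4]
grip_width: 0.183
```

move_arm:
  targets:
    - [[0, 0, 0.03], [0, 0, 0]]
    - [[0, 0, 0.05], [0, 0, 0]]
    - [[0, 0, 0.05], [0, 0, 0]]
    - [[0, 0, 0.05], [0, 0, 0]]

```text
t: 26.8
tool_pos: [474.7, -152.8, 42.6]
eef_rot: [[0.989, -0.149, 0.0], [-0.149, -0.989, -0.0], [0.0, 0.0, -1.0]]
ft_force: [-2.4, 2.0, 5.0]
grip_width: 0.179
```

Standing on the mat. Release: open gently, then lift straight up.

move_arm:
  targets:
    - [[0, 0, -0.03], [0, 0, 0]]
    - [[0, 0, -0.03], [0, 0, 0]]
    - [[0, 0, -0.03], [0, 0, 0]]

```text
t: 27.05
tool_pos: [474.8, -152.8, 42.6]
eef_rot: [[0.989, -0.149, 0.0], [-0.149, -0.989, -0.0], [0.0, 0.0, -1.0]]
ft_force: [-1.3, -0.2, 2.8]
grip_width: 0.179
```

move_arm:
  targets:
    - [[0, 0, 0], [0, 0, 0]]
    - [[0, 0, 0], [0, 0, 0]]
    - [[0, 0, 0], [0, 0, 0]]
    - [[0, 0, 0], [0, 0, 0]]
    - [[0, 0, 0], [0, 0, 0]]
    - [[0, 0, 0], [0, 0, 0]]
    - [[0, 0, 0], [0, 0, 0]]
    - [[0, 0, 0], [0, 0, 0]]
  grip: -0.2

```text
t: 27.72
tool_pos: [474.7, -152.8, 42.5]
eef_rot: [[0.989, -0.149, 0.0], [-0.149, -0.989, -0.0], [0.0, 0.0, -1.0]]
ft_force: [0.1, -0.4, 0.1]
grip_width: 0.596
```

move_arm:
  targets:
    - [[0, 0, -0.3], [0, 0, 0]]
    - [[0, 0, -1.0], [0, 0, 0]]
    - [[0, 0, -2.0], [0, 0, 0]]
    - [[0, 0, -3.2], [0, 0, 0]]
    - [[0, 0, -4.4], [0, 0, 0]]
    - [[0, 0, -5.8], [0, 0, 0]]
    - [[0, 0, -7.2], [0, 0, 0]]
    - [[0, 0, -8.6], [0, 0, 0]]
    - [[0, 0, -9.8], [0, 0, 0]]
    - [[0, 0, -10.6], [0, 0, 0]]
    - [[0, 0, -11], [0, 0, 0]]
    - [[0, 0, -11], [0, 0, 0]]
    - [[0, 0, -11], [0, 0, 0]]

```text
t: 28.8
tool_pos: [474.6, -152.8, 152.5]
eef_rot: [[0.989, -0.149, 0.0], [-0.149, -0.989, -0.0], [0.0, 0.0, -1.0]]
ft_force: [-0.3, 0.8, -0.6]
grip_width: 0.601
```

```bash
python3 g.py 475 -153 43.0 -8.5; python3 - <<'E'
from bench import snapshot
import cv2
b=snapshot("scene")["color"]; cv2.imwrite("pics/s9.png",cv2.resize(b[140:285,170:380],None,fx=3.8,fy=3.8,interpolation=cv2.INTER_CUBIC))
E
```

```text
t 28.8 pos [ 474.588 -152.762  152.545] F [-0.282  0.834 -0.582] M [ 0.023 -0.036 -0.006] w 0.601199460752596 j [ 24.861  17.291 -15.116 113.007   5.78   50.402 -91.833]
yaw -8.54068495277568 tilt 0.009197304224512
shift cm [ 0.043  0.016 10.954] turn [ 0.006 -0.007 -0.041]
```

View pics/s9.png

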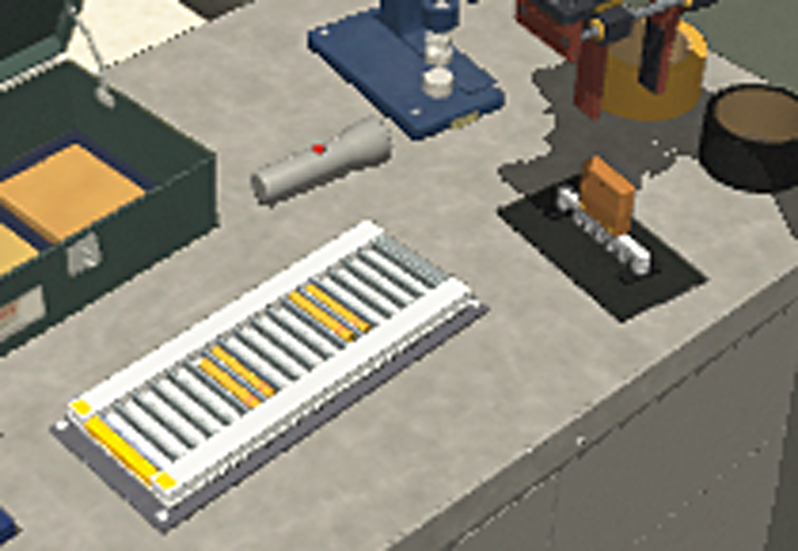

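The picture shows all four rods seated parallel in grooves, at about (228,380), (245,370), (318,315) and (337,308). The rake stands upright mid-mat at (605,210), with the gripper clear.

```bash
python3 -c "
from bench import bot
print(bot.hand_in())"
```

```text
the job is handed in; nothing more can be done
None
```

I raked all four rods into grooves, stood the rake back on its mat and handed the job in at about 29 s of the 69 s allowed. No verdict was reported.

- **Draw:** I set the rake on the rails at tray y of about +119 mm and drew it to about -117 mm. I corrected the height by feel as I went; the rail rises about 0.006 rad towards the plain end. The contact force read mostly 3 to 9 N, well under the 25 N limit.
- **Light patch:** The force dropped to about 1.8 N near tray y = +60 mm and to about 0.6 N near -16 mm. I pressed the rake back down each time. These dips were short, and the rest of both windows read clearly above 1 N.
- **Rods and rake:** The last picture shows the four rods lying parallel in grooves. The rake stands upright, released, within about 2 mm of the mat's centre as I measured it, with the gripper clear above.
- **Disagreement:** The two cameras differed by 1 to 4 mm on the positions of the tray, mat and rake. I used values in between.
- **Not measured:** I judged the rods' depth in the grooves, and that nothing else had moved, by eye from the picture.

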